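# Dispense one bath bomb into the order tray

## Robot

A 7-joint arm with a two-finger parallel gripper is mounted at the origin on a cart in front of the work surface, level with it; the furniture and walls round the work are solid. World frame = base frame: x ahead of the robot, y to its left, z up, the work surface at z = 0. Lengths are in m, angles in rad, forces in N, time in s.
With the tool pointing down it reaches from about 0.4 to 0.85 m from the base axis. Payload 4.5 kg.
Tool frame: the origin (TCP) lies at the very end of the fingers, on their centre line; the grasp point (between the pads) lies 19 mm behind it (tcp_to_grasp is the z of the grasp point in the tool frame, in m); z points along the fingers, y is the line along which they close (so a half turn about z gives the same grasp; the last joint's range is limited). The gripper opens to 88 mm and grips with 3 to 60 N. Pads are 18 mm wide; open, the fingers measure 123 mm over their backs; the gripper's body (75 mm by 187 mm) begins 45 mm behind the grasp point.
Start: joints at [1.154, 0.689, -0.195, 1.565, 0.157, 0.902, -0.215], TCP at [0.272, -0.563, 0.239] pointing down, gripper open.
Joint ranges: [-3.01, 3.01], [-0.46, 2.08], [-1.47, 1.51], [0.13, 2.56], [-1, 4.14], [0.04, 2.09], [-2.66, 2.66]. Speed limits (rad/s): [2.57, 2.57, 3.14, 3.14, 3.14, 3.14, 3.14].

## Interface

Orientations are given as a unit quaternion [x, y, z, w].
In Python, from plant import * gives the robot as it stands. The module is installed in compiled form; this text tells all that it offers.
- The arm moves only by the shell command python3 -m jog 'ROWS' [OPENING] [FORCE]. ROWS is JSON, a list that holds one entry, the list of rows, each a list of 6 numbers: the shift along the tool's x, y, z in m, then the turn, a rotation vector about the tool's x, y, z in rad. In form: [[[dx, dy, dz, ax, ay, az], ...]]. A call has 1 to 12 rows; each row shifts and turns the commanded pose from where the row before left it, along the tool's axes as they then stand; what a row does not reach is not made up. A row lasts 1/8 s, in which the tool goes at most 62.5 mm and 10.7 degrees, less where a joint would pass 70% of its speed; a pose out of reach is approached as far as the arm can. A call with a gripper value outside its range is refused whole. OPENING is the finger opening in m, from 0 to 0.0881, set as the call begins (- or left out, the last holds). The fingers move at their own pace and stop on an object; FORCE is the grip in N (left out, the last holds). Time passes only in rows, so rows that do not move let the fingers close. It gives the time, the measured TCP pose, the force, the opening and the grip force at its end, in the units of the state.
- get_state(): the state, without advancing time (a new reading comes with each control period).
- snapshot(name): name is "side" or "top" or "wrist"; returns a dict with "frame" (480x640x3 uint8, red, green, blue), "mtx" (3x3 intrinsics, pixels), "D" ([k1, k2, p1, p2, k3] as OpenCV has them; the pictures are not rectified), "xyz" and "orientation" of the camera in the world; the wrist camera has in their place "mount" (4x4, takes a point from camera to tool coordinates, whose origin is the TCP and whose axes are the flange's). Camera axes: x right, y down, z forward; pixel columns grow to the right and rows downward; lengths in m; the calibration is good to about 2 mm. A picture is of the moment at which its call begins: read the wrist's pose just before it. There is no depth.
- finish_job(): hands the job in; it is judged then, once.
The state is a dict: "clock": time; "q": joint angles; "qd": joint speeds; "joint_torque": joint torques, N m; "tool_pos": TCP position; "eef_rot": TCP orientation; "contact_force": force on the tool from outside, world axes, zero at the start; "moment": the same for the moment, N m; "opening": opening from 0.0 (shut) to 1.0 (fully open); "finger_force": force on a finger pad.
Only numpy, scipy, OpenCV 4.12 (cv2) and the standard library are available. Lean on these libraries where they do the work, as an engineer would, in place of code of your own. Each camera call takes 0.05 s, during which the arm holds its last target. There are 200 camera calls.

## Task

A customer has bought one bath bomb: push the small wooden tray along the table until it stands against the front panel of the dispenser, squarely under its spout. Then press the dispenser's rear paddle all the way down and keep it down until one bath bomb has rolled out into the tray, and let the paddle come right up again so that the gate drops and the next bath bomb rolls up to it. Use fingertips only: do not lift or tip the tray, do not touch the bath bombs, and leave the candle, perfume, soap and tealight where they stand.

Things in the scene. Friction and masses are not known exactly. Their poses are not given: they have to be found in the camera images.
- dispenser: Fixed pale-wood gravity dispenser: a chute with clear sides, 54 mm wide, 160 mm long, on a foot board 86 mm wide. Origin: on the table, mid-width, in the plane of the shut gate. x points level to the rear (uphill), -x is the spout side, y across, z up. Chute floor 68 mm above the table at the gate, rising 0.14 rad rearward; end board at x = 118 to 127 mm, top 114 mm above the table.
- front_panel (a point): On the table at the middle of the 54 mm wide front panel below the chute, against which the tray is pushed: dispenser x = +2 mm. Its axes are the dispenser's. The spout overhangs it by 32 mm, its underside 57 mm above the table. The gate's bridge over the chute is the tallest part, 118 mm above the table, rising to 147 mm.
- pivot (a point): Middle of the rocker's level pivot line, which lies along the dispenser's y: dispenser x = 82 mm, 92 mm above the table. Axes are the dispenser's.
- rocker (a joint): Angle of the brass rocker, a yoke along both sides of the chute. 0: at rest, gate down. 0.34: paddle fully down at its stop, gate clear of the bath bombs. A spring returns it: 2 N at the paddle to start, 5 N at the stop. As the gate rises a stop pin rises behind the first bath bomb and holds back the rest: one press lets out one, however long held; it rolls once the paddle is nearly down.
- paddle_top (a point): Middle of the top face of the dark wooden finger paddle behind the chute's rear end, 46 mm along the dispenser's x and 58 mm across. It swings about the pivot on an 88 mm arm. At rest: dispenser x 167 mm, y 0, 114 mm above the table, outer end tilted up 0.14 rad; fully down: x 170 mm, 84 mm above the table, outer end tilted down 0.20 rad.
- gate_edge (a point): Lower edge of the brass gate blade, middle; 19 mm above the chute floor when shut.
- tray: Loose square wooden tray with a cork floor, 120x120 mm outside, walls 6 mm thick and 30 mm high, inner floor 6 mm above the table, 0.25 kg. Origin: centre of its underside; x and y parallel to its sides, x roughly along the dispenser's x at the start. It starts 40 to 75 mm in front of its place; when home its centre is at x = -58 mm in the dispenser's frame.
- bomb_1: Pink bath bomb, ball of 40 mm diameter, 45 g, first in the chute, against the gate. Origin: its centre.
- bomb_2: Cream bath bomb, same size, second in the chute. Origin: its centre.
- bomb_3: Pale blue bath bomb, same size, third in the chute. Origin: its centre.
- candle_floral: Bystander, loose: candle in a dark glass with a floral print, 70 mm wide, 99 mm tall. Origin: centre of its underside.
- perfume: Bystander, loose: clear perfume bottle with a pale cap, 30x54x103 mm. Origin: centre of its underside.
- soap_c: Bystander, loose: pink soap box, 50x75x26 mm. Origin: centre of its underside.
- tealight_0: Bystander, loose: green tealight in a metal cup, 38 mm wide, 16 mm tall. Origin: centre of its underside.
Mind the look-alikes: they are no part of the job. What is meant by the bomb_3 is not purple, red or turquoise, and is the larger of those in its own colour.

How it is judged:
By the outcome, as a careful person would: the job done as asked, in the order asked, and still so for the second after the job is handed in, with the robot touching nothing.
It also fails if it takes over 58 s, if anything falls off the work surface, if the arm or the gripper's body presses on something with over 40 N, if the wrist force passes 120 N, or if a joint passes its speed limit or range.

## Working session

There is one attempt and no reset: what is moved stays moved. The work goes in short steps, Python scripts to look and compute and a shell command to move; the robot and the scene stay as the last step left them, time stands still between calls to the robot, and variables do not carry over. Pictures are saved under pics/ and viewed, at most 10 in all, crops included, and the job is handed in when it is done.

```bash
mkdir -p pics
cat > h.py <<'E'
from plant import *
import numpy as np, cv2
from scipy.spatial.transform import Rotation as R
def snap(name,fn=None):
    st=get_state(); s=snapshot(name)
    if fn: cv2.imwrite('pics/'+fn,s['frame'][:,:,::-1])
    if 'mount' in s:
        T=np.eye(4);T[:3,:3]=R.from_quat(st['eef_rot']).as_matrix();T[:3,3]=st['tool_pos'];T=T@np.array(s['mount'])
    else:
        T=np.eye(4);o=np.array(s['orientation']);T[:3,:3]=o if o.shape==(3,3) else R.from_quat(o).as_matrix();T[:3,3]=s['xyz']
    s['T']=T; return s
def onplane(s,px,z):
    u=cv2.undistortPoints(np.array(px,float).reshape(-1,1,2),np.array(s['mtx']),np.array(s['D']))[:,0]
    d=np.c_[u,np.ones(len(u))]@s['T'][:3,:3].T; o=s['T'][:3,3]
    return o+d*((z-o[2])/d[:,2])[:,None]
def proj(s,P):
    Ti=np.linalg.inv(s['T']);return cv2.projectPoints(np.array(P,float).reshape(-1,3),cv2.Rodrigues(Ti[:3,:3])[0],Ti[:3,3],np.array(s['mtx']),np.array(s['D']))[0][:,0]
E
python3 - <<'E'
from h import *
for n in('top','side'):
    s=snap(n,n+'0.png');print(n,s['T'].round(3).tolist(),np.array(s['mtx']).round(1).tolist())
st=get_state();print(st)
E
```

```text
top [[-0.023, -0.996, 0.083, 0.433], [-1.0, 0.022, -0.019, 0.179], [0.017, -0.083, -0.996, 1.026], [0.0, 0.0, 0.0, 1.0]] [[519.9, 0.0, 309.9], [0.0, 519.9, 240.1], [0.0, 0.0, 1.0]]
side [[-0.787, -0.483, 0.384, 0.155], [-0.617, 0.61, -0.497, 0.642], [0.006, -0.628, -0.778, 0.829], [0.0, 0.0, 0.0, 1.0]] [[450.1, 0.0, 321.3], [0.0, 450.1, 235.1], [0.0, 0.0, 1.0]]
{'clock': 0.1, 'q': array([ 1.15375107,  0.6898961 , -0.19456958,  1.56621316,  0.15732537,
        0.90250003, -0.2150901 ]), 'qd': array([ 0.00041685, -0.00234075, -0.00052911, -0.00328762,  0.00082978,
        0.001778  ,  0.00063183]), 'joint_torque': array([-2.73695507e-03, -5.28492343e+01, -1.27161764e+00, -1.53834987e+01,
       -5.25998615e-02,  1.97361907e-03,  7.48627622e-05]), 'tool_pos': array([ 0.27206762, -0.56206029,  0.23800116]), 'eef_rot': array([ 9.74684112e-01,  2.23584939e-01, -2.32380799e-04, -7.75917407e-04]), 'contact_force': array([ 0.9181226 ,  0.51298138, -0.43968131]), 'moment': array([-0.01050771,  0.005346  , -0.0316914 ]), 'finger_force': 0.0, 'opening': 0.9984459612797199}
```

View pics/top0.png

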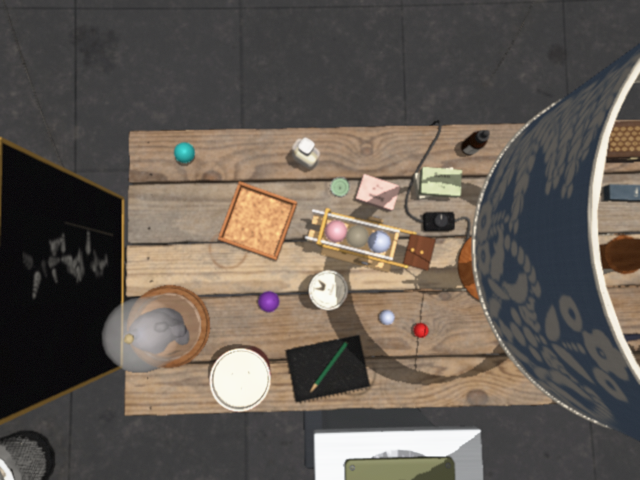

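View pics/side0.png

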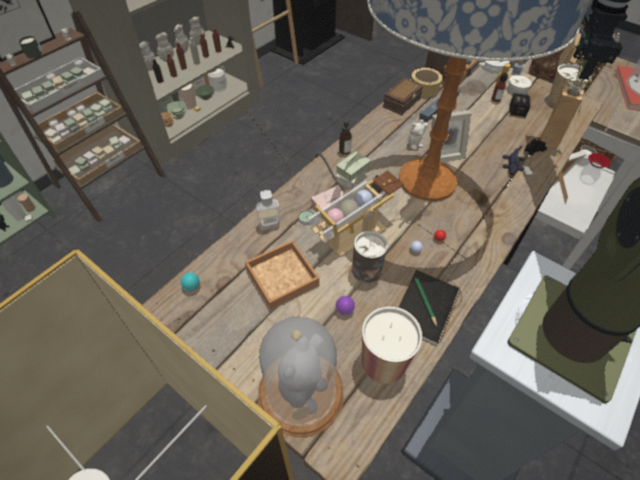

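Top view: the tray is at about (258,221), the three balls in the chute at (337,231), (359,235) and (381,241), and the dark paddle at (420,251). The candle at (328,290) is close to the chute. The lamp base is at about (470,268), with its large shade above it on the right. Next I'll measure these.

Run:
```python
from h import *
s=snap('top');f=s['frame'];hsv=cv2.cvtColor(f,cv2.COLOR_RGB2HSV)
for n,p in dict(pink=(337,231),cream=(359,235),blue=(381,241),pad=(420,251),padl=(412,245),rim=(269,193),cork=(258,221),table=(200,220)).items(): print(n,hsv[p[1],p[0]])
# edges-> sharp crop
cr=f[160:300,200:480];cv2.imwrite('pics/crop0.png',cv2.resize(cr,None,fx=2.8,fy=2.8,interpolation=cv2.INTER_CUBIC)[:,:,::-1])
t=snap('side');
# lamp: base centre, shade edge pts in both views
print('lamp base top',onplane(s,[(475,268)],0.01),'side',onplane(t,[(428,180),(400,180),(457,180)],0.01))
print('tray rim',onplane(s,[(241,184),(297,203),(277,259),(219,243)],.03).round(4))
print('bombs',onplane(s,[(337,231)],.091),onplane(s,[(359,235)],.097),onplane(s,[(381,241)],.102),'pad',onplane(s,[(420,251)],.114))
print('candle,perf,tea,soap',onplane(s,[(328,290)],.099),onplane(s,[(305,146)],.103),onplane(s,[(339,187)],.016),onplane(s,[(378,192)],.026))
for z in(.3,.4,.5,.6): print(z,'shade left edge top',onplane(s,[(475,250)],z).round(3),'side left,bottom,right',onplane(t,[(370,8),(440,52),(570,40)],z).round(3).tolist())
```

```text
pink [175  28 251]
cream [ 20  48 182]
blue [110  12 251]
pad [ 16 151 181]
padl [ 10 151 120]
rim [ 12 149 202]
cork [ 16 117 241]
table [ 15  61 164]
lamp base top [[ 0.45600883 -0.16219592  0.01      ]] side [[ 0.45494582 -0.19988527  0.01      ]
 [ 0.51229612 -0.15398494  0.01      ]
 [ 0.39525186 -0.24776291  0.01      ]]
tray rim [[0.6277 0.29   0.03  ]
 [0.5885 0.1826 0.03  ]
 [0.4811 0.2232 0.03  ]
 [0.5142 0.3334 0.03  ]]
bombs [[0.5263767  0.11113302 0.091     ]] [[0.51770775 0.07221151 0.097     ]] [[0.50564551 0.03380612 0.102     ]] pad [[ 0.48556873 -0.03232891  0.114     ]]
candle,perf,tea,soap [[0.42068115 0.13061201 0.099     ]] [[0.68058973 0.16567488 0.103     ]] [[0.62071117 0.09942232 0.016     ]] [[0.60742876 0.02449599 0.026     ]]
0.3 shade left edge top [[ 0.475 -0.066  0.3  ]] side left,bottom,right [[0.786, -0.374, 0.3], [0.536, -0.29, 0.3], [0.319, -0.55, 0.3]]
0.4 shade left edge top [[ 0.469 -0.032  0.4  ]] side left,bottom,right [[0.667, -0.182, 0.4], [0.464, -0.114, 0.4], [0.288, -0.325, 0.4]]
0.5 shade left edge top [[0.463 0.001 0.5  ]] side left,bottom,right [[0.547, 0.01, 0.5], [0.392, 0.062, 0.5], [0.257, -0.1, 0.5]]
0.6 shade left edge top [[0.458 0.035 0.6  ]] side left,bottom,right [[0.428, 0.202, 0.6], [0.32, 0.238, 0.6], [0.226, 0.126, 0.6]]
```

View pics/crop0.png

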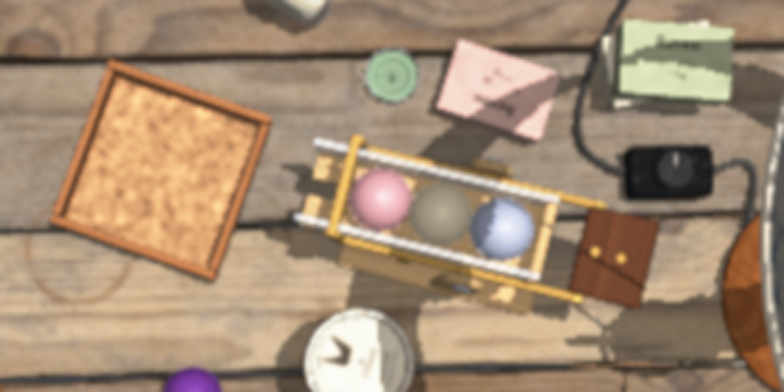

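The crop shows the paddle centre at crop (613,257), dispenser heading about +15° in the image, and the tray turned to almost the same heading. The lampshade hangs at z≈0.45 with radius 0.18 around (0.455,-0.19), so the arm has to pass under or in front of it. Next I'll check what stands along that route and how the arm is built.

Run:
```python
from h import *
t=snap('side');w=snap('wrist')
a=cv2.resize(t['frame'][60:300,400:640],(600,600),interpolation=cv2.INTER_CUBIC)
cv2.imwrite('pics/b.png',a[:,:,::-1])
st=get_state();q=st['q']
def fk(q,L=.172):
    T=np.eye(4);out=[]
    for (d,aa,al),th in zip([(.267,0,0),(0,0,-np.pi/2),(.293,0,np.pi/2),(0,.0525,np.pi/2),(.3425,.0775,np.pi/2),(0,0,np.pi/2),(.097,.076,-np.pi/2)],q):
        A=np.array([[np.cos(th),-np.sin(th),0,aa if 0 else 0],[0]*4,[0]*4,[0,0,0,1]],float)
    return
# modified DH xArm7
al=[0,-np.pi/2,np.pi/2,np.pi/2,np.pi/2,np.pi/2,-np.pi/2];a=[0,0,0,.0525,.0775,0,.076];d=[.267,0,.293,0,.3425,0,.097]
T=np.eye(4)
for i in range(7):
    c,s,ca,sa=np.cos(q[i]),np.sin(q[i]),np.cos(al[i]),np.sin(al[i])
    T=T@np.array([[c,-s,0,a[i]],[s*ca,c*ca,-sa,-d[i]*sa],[s*sa,c*sa,ca,d[i]*ca],[0,0,0,1]]); print(i+1,T[:3,3].round(3))
T2=T.copy();print('flange z axis',T[:3,2].round(3),'r',np.hypot(*T[:2,3]),'tcp r,z',np.hypot(*st['tool_pos'][:2]),st['tool_pos'][2])
print('tool axes',R.from_quat(st['eef_rot']).as_matrix().round(3).tolist())
print('table near edge',onplane(snap('top'),[(250,415),(400,413),(132,130)],0).round(3).tolist())
print('right items z0',[(p,onplane(t,[p],0.0).round(3).tolist()) for p in[(513,163),(538,148),(560,130),(580,95),(562,190),(420,248),(520,110),(560,75)]])
```

```text
1 [0.    0.    0.267]
2 [0.    0.    0.267]
3 [0.075 0.17  0.493]
4 [0.101 0.203 0.46 ]
5 [0.286 0.457 0.305]
6 [0.286 0.457 0.305]
7 [0.333 0.516 0.207]
flange z axis [-0.006 -0.009 -1.   ] r 0.6138785380694753 tcp r,z 0.6247962811089153 0.23844217627535205
tool axes [[0.9, 0.436, -0.0], [0.436, -0.9, 0.001], [-0.0, -0.001, -1.0]]
table near edge [[0.186, 0.281, 0.0], [0.182, -0.006, 0.0], [0.746, 0.507, 0.0]]
right items z0 [((513, 163), [[0.307, -0.418, 0.0]]), ((538, 148), [[0.276, -0.525, 0.0]]), ((560, 130), [[0.254, -0.649, 0.0]]), ((580, 95), [[0.265, -0.877, 0.0]]), ((562, 190), [[0.162, -0.4, 0.0]]), ((420, 248), [[0.361, -0.0, 0.0]]), ((520, 110), [[0.388, -0.667, 0.0]]), ((560, 75), [[0.358, -0.953, 0.0]])]
```

View pics/b.png

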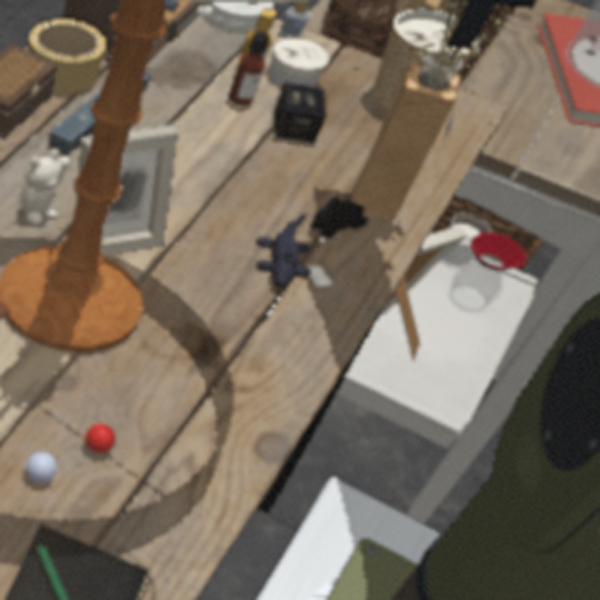

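The enlarged side view shows a tall wooden block near the gripper at px (556,140). The lamp base is at px (428,178), the toy lizard lies flat at (513,163), and the strip in front of the lamp holds only low balls. I'll retract to r≈0.39 and turn the gripper so its narrow side faces the lamp.

```bash
python3 -m jog '[[[0.0155,-0.0357,0,0,0,0],[0.0155,-0.0357,0,0,0,0],[0.0155,-0.0357,0,0,0,0],[0.0155,-0.0357,0,0,0,0],[0.0155,-0.0357,0,0,0,0],[0.0155,-0.0357,0,0,0,0],[0.0155,-0.0357,0,0,0,0],[0,0,0,0,0,0.168],[0,0,0,0,0,0.168],[0,0,0,0,0,0.168],[0,0,0,0,0,0.168],[0,0,0,0,0,0.168]]]'
python3 - <<'E'
from h import *
st=get_state();print(st['q'].round(3),R.from_quat(st['eef_rot']).as_matrix().round(3).tolist())
s=snap('top');f=s['frame'];hsv=cv2.cvtColor(f,cv2.COLOR_RGB2HSV)
m=cv2.inRange(hsv,(5,95,90),(22,255,255));sub=np.zeros_like(m);sub[170:270,205:303]=m[170:270,205:303]
sub=cv2.morphologyEx(sub,cv2.MORPH_OPEN,np.ones((3,3)))
c=max(cv2.findContours(sub,cv2.RETR_EXTERNAL,2)[0],key=cv2.contourArea)
P=onplane(s,cv2.convexHull(c)[:,0],.03)[:,:2]
r=cv2.minAreaRect((P*1000).astype(np.float32));print('tray',r)
sub=np.zeros_like(m);mm=cv2.inRange(hsv,(0,120,40),(15,255,150));sub[228:275,400:440]=mm[228:275,400:440]
c=max(cv2.findContours(sub,cv2.RETR_EXTERNAL,2)[0],key=cv2.contourArea)
P=onplane(s,c[:,0],.114)[:,:2];print('paddle',cv2.minAreaRect((P*1000).astype(np.float32)))
# ball centres by colour in chute
E
```

```text
clock: 1.85
tool_pos: [0.2613, -0.2905, 0.2389]
eef_rot: [0.981, -0.196, 0.0, 0.0]
contact_force: [0.5, 0.2, 0.1]
opening: 0.996
finger_force: 0.0
[ 0.673  0.401  0.067  2.234 -0.054  0.507 -1.183] [[0.923, -0.384, 0.001], [-0.384, -0.923, -0.0], [0.001, 0.0, -1.0]]
tray ((557.0636596679688, 259.5140075683594), (122.17481231689453, 122.77162170410156), 69.12564086914062)
paddle ((485.3830261230469, -30.080921173095703), (44.91487121582031, 56.660465240478516), 74.58061218261719)
```

```bash
python3 -m jog '[[[0,0,0.045,0,0,0],[0,0,0.045,0,0,0],[0,0,0.044,0,0,0],[0.0054,-0.0343,0,0,0,0],[0.0054,-0.0343,0,0,0,0],[0.0054,-0.0343,0,0,0,0]]]'; python3 -c "
from h import *
snap('side','c.png');print(get_state()['q'].round(3))"
```

```text
clock: 2.65
tool_pos: [0.3106, -0.2135, 0.1069]
eef_rot: [0.982, -0.191, -0.002, -0.002]
contact_force: [0.6, -0.6, 0.8]
opening: 1.001
finger_force: 0.0
[ 0.462  0.702  0.025  2.405 -0.484  0.044 -0.99 ]
```

View pics/c.png

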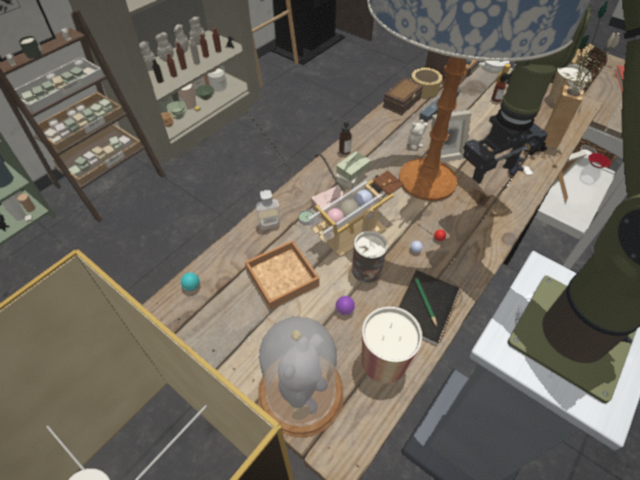

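The picture shows the gripper at about (505,140), with the forearm passing close to the shade rim at about (560,45). Fitting the arm's geometry suggests a high elbow over the wrist. I'll check this with a crop of both views before going on.

Run:
```python
from h import *
t=snap('side');s=snap('top')
a=cv2.resize(t['frame'][0:240,360:640],(700,600),interpolation=cv2.INTER_CUBIC)
b=cv2.resize(s['frame'][180:460,400:640],(514,600),interpolation=cv2.INTER_CUBIC)
im=np.hstack([a,b]);im=cv2.resize(im,(800,395))
cv2.imwrite('pics/d.png',im[:,:,::-1])
P=[(.31,-.2135,z) for z in(.107,.35,.5,.7)]
print('side',proj(t,P).round(0).tolist(),'top',proj(s,P).round(0).tolist())
```

```text
side [[493.0, 174.0], [530.0, 82.0], [560.0, 4.0], [615.0, -139.0]] top [[528.0, 350.0], [613.0, 375.0], [707.0, 403.0], [992.0, 488.0]]
```

View pics/d.png

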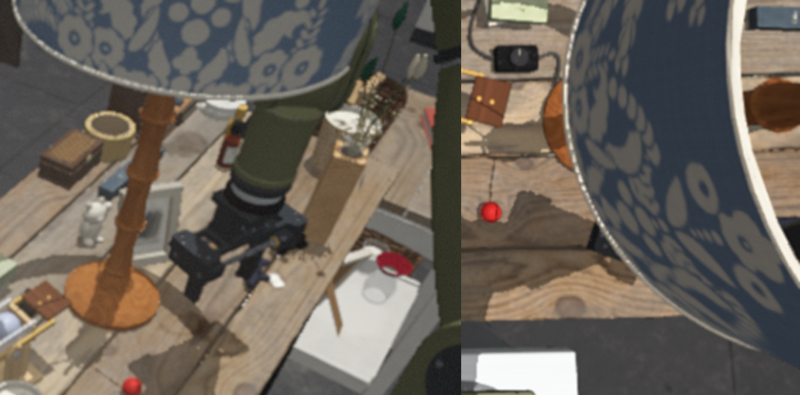

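The forearm goes behind the shade rim, so the arm is already close to it, and it can't swing past at r=0.38. My fit gives an upper arm of about 0.55 m and a forearm of about 0.34 m, so pulling in to r≈0.25 at z≈0.25 keeps every link inside the rim. I'll retract that far.

```bash
python3 -m jog '[[[-0.0325,0,-0.035,0,0,0],[-0.0325,0,-0.035,0,0,0],[-0.0325,0,-0.035,0,0,0],[-0.0325,0,-0.035,0,0,0],[0,0,0,0,0,0]]]'; python3 -c "
from h import *
st=get_state();print(st['q'].round(3),np.hypot(*st['tool_pos'][:2]),R.from_quat(st['eef_rot']).as_matrix().round(3).tolist())"
```

```text
clock: 3.42
tool_pos: [0.1892, -0.1677, 0.2498]
eef_rot: [0.981, -0.194, 0.001, 0.0]
contact_force: [0.2, 1.0, 0.1]
opening: 0.999
finger_force: 0.0
[ 0.281  0.232  0.345  2.559 -0.218  0.37  -1.14 ] 0.2528558239819727 [[0.925, -0.381, 0.001], [-0.381, -0.925, -0.0], [0.001, 0.0, -1.0]]
```

```bash
python3 -m jog '[[[0.009,-0.028,0,0,0,0],[0.009,-0.028,0,0,0,0],[0.009,-0.028,0,0,0,0]]]'; python3 -c "
from h import *
st=get_state();print(st['q'].round(3),st['joint_torque'].round(1))"; python3 -m jog '[[[-0.007,-0.033,0,0,0,0],[-0.007,-0.033,0,0,0,0],[-0.007,-0.033,0,0,0,0],[-0.005,-0.034,0,0,0,0],[-0.005,-0.034,0,0,0,0],[-0.005,-0.034,0,0,0,0],[0,0,0,0,0,0]]]'; python3 -c "
from h import *
st=get_state();print(st['q'].round(3),st['joint_torque'].round(1),R.from_quat(st['eef_rot']).as_matrix().round(3).tolist())"
```

```text
clock: 3.8
tool_pos: [0.2474, -0.0991, 0.2474]
eef_rot: [0.981, -0.193, -0.003, -0.0]
contact_force: [0.2, -1.1, 0.0]
opening: 1.005
finger_force: 0.0
[-0.047  0.259  0.343  2.527 -0.233  0.384 -1.458] [  4.2 -21.7   1.3  -6.4   0.   -0.    0.8]
clock: 4.68
tool_pos: [0.2912, 0.1021, 0.2477]
eef_rot: [0.982, -0.191, -0.002, -0.0]
contact_force: [0.4, -0.6, 0.5]
opening: 1.002
finger_force: 0.0
[-0.755  0.31   0.373  2.43  -0.272  0.438 -2.106] [ -1.2 -23.9   1.6  -8.7  -0.1  -0.1  -0.2] [[0.927, -0.375, -0.003], [-0.375, -0.927, 0.002], [-0.004, -0.0, -1.0]]
```

```bash
python3 -m jog '[[[0,0,0,0,0,-0.1684],[0,0,0,0,0,-0.1684],[0,0,0,0,0,-0.1684],[0,0,0,0,0,-0.1684],[0,0,0,0,0,-0.1684],[0,0,0,0,0,-0.1684],[0,0,0,0,0,-0.1684],[0,0,0,0,0,-0.1684],[0,0,0,0,0,-0.1684],[0,0,0,0,0,-0.1684],[0,0,0,0,0,0]]]' 0.05
python3 -m jog '[[[0.0396,0.028,0,0,0,0],[0.0396,0.028,0,0,0,0],[0.0396,0.028,0,0,0,0],[0.0396,0.028,0,0,0,0],[0.0396,0.028,0,0,0,0],[0.0396,0.028,0,0,0,0],[0.0396,0.028,0,0,0,0],[0.0396,0.028,0,0,0,0],[0,0,0,0,0,0]]]'
python3 - <<'E'
from h import *
st=get_state();print(st['q'].round(3),R.from_quat(st['eef_rot']).as_matrix().round(3).tolist())
w=snap('wrist','w1.png')
E
```

```text
clock: 6.05
tool_pos: [0.2896, 0.0995, 0.248]
eef_rot: [0.799, 0.602, -0.001, -0.003]
contact_force: [-0.5, 0.6, 0.4]
opening: 0.565
finger_force: 0.0
clock: 7.18
tool_pos: [0.5933, 0.3456, 0.2461]
eef_rot: [0.798, 0.602, -0.0, -0.003]
contact_force: [-1.3, -1.9, 0.4]
opening: 0.564
finger_force: 0.0
[-0.538  0.769 -0.109  1.348  0.082  1.03  -0.938] [[0.275, 0.961, -0.004], [0.961, -0.275, 0.004], [0.002, -0.005, -1.0]]
```

View pics/w1.png

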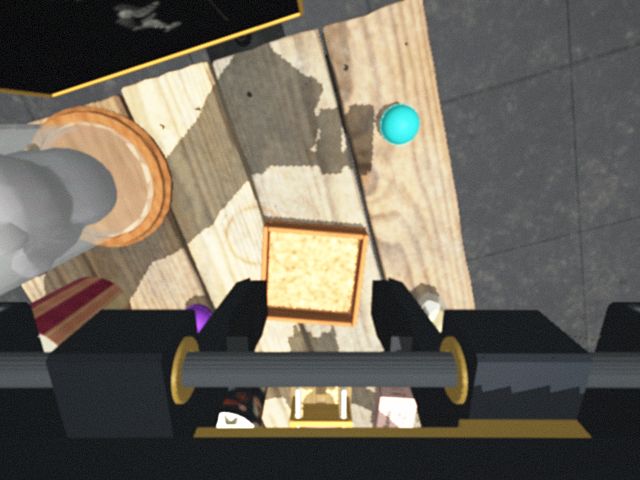

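The wrist view shows the tray at (315,275), nearly in line with the chute at (322,400), with both fingers behind its back wall. I'll lower the fingers and push about 75 mm with both.

```bash
python3 -m jog '[[[0,0,0.045,0,0,0],[0,0,0.045,0,0,0],[0,0,0.045,0,0,0],[0,0,0.045,0,0,0],[0,0,0.035,0,0,0],[0,0,0.018,0,0,0],[0,0,0,0,0,0]]]' && python3 -m jog '[[[-0.009,0,0,0,0,0],[-0.009,0,0,0,0,0],[-0.009,0,0,0,0,0],[-0.009,0,0,0,0,0],[-0.009,0,0,0,0,0],[-0.008,0,0,0,0,0],[-0.007,0,0,0,0,0],[-0.005,0,0,0,0,0],[0,0,0,0,0,0]]]'
cat > meas.py <<'E'
from h import *
O=np.array([.531,.1315]);a=np.deg2rad(-105.45);d=np.array([np.cos(a),np.sin(a)]);e=np.array([-d[1],d[0]])
def todisp(p): p=np.atleast_2d(p)[:,:2]-O; return np.c_[p@d,p@e]
def tray(s,box,lo=(4,95,80)):
    hsv=cv2.cvtColor(s['frame'],cv2.COLOR_RGB2HSV);m=cv2.inRange(hsv,lo,(22,255,255))
    sub=np.zeros_like(m);x0,y0,x1,y1=box;sub[y0:y1,x0:x1]=m[y0:y1,x0:x1]
    sub=cv2.morphologyEx(sub,cv2.MORPH_OPEN,np.ones((3,3)))
    c=max(cv2.findContours(sub,cv2.RETR_EXTERNAL,2)[0],key=cv2.contourArea)
    P=onplane(s,cv2.convexHull(c)[:,0],.03)[:,:2];return cv2.minAreaRect((P*1000).astype(np.float32))
def rep(r):
    print('tray c',todisp(np.array(r[0])/1000).round(4)*1000,'size',np.round(r[1],1),'yaw err deg',((r[2]-74.55+45)%90-45))
E
python3 - <<'E'
from meas import *
print('tcp disp',todisp(get_state()['tool_pos']))
s=snap('top');rep(tray(s,(215,170,308,275)))
cv2.imwrite('pics/t1.png',cv2.resize(s['frame'][150:300,200:440],(800,500),interpolation=cv2.INTER_CUBIC)[:,:,::-1])
E
```

```text
clock: 8.1
tool_pos: [0.5897, 0.3442, 0.0146]
eef_rot: [0.798, 0.603, -0.002, -0.002]
contact_force: [0.4, 0.3, -0.9]
opening: 0.567
finger_force: 0.0
clock: 9.22
tool_pos: [0.5725, 0.2815, 0.0149]
eef_rot: [0.798, 0.603, -0.001, -0.002]
contact_force: [1.1, 1.4, 1.1]
opening: 0.566
finger_force: 0.7
tcp disp [[-1.55673255e-01  8.00298676e-05]]
tray c [[-59.   35.2]] size [31.  46.7] yaw err deg 14.150340270996097
```

View pics/t1.png

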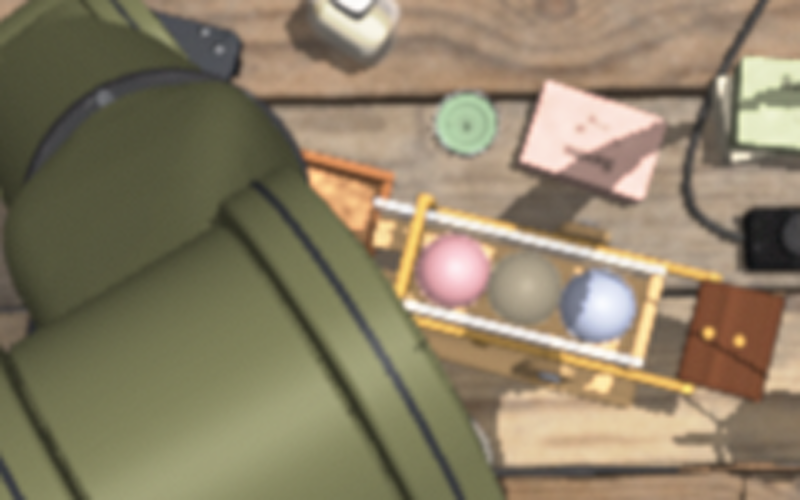

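The arm hides the tray in the top view, with only its corner showing at crop (350,185). The chute is clear. I'll back off, go up and move to the near side with the fingers closed, and measure the tray by colour from there.

```bash
python3 -m jog '[[[0.02,0,0,0,0,0],[0,0,-0.05,0,0,0],[0,0,-0.05,0,0,0],[0,0,-0.04,0,0,0],[-0.02,-0.036,0,0,0,0],[-0.03,-0.037,0,0,0,0],[-0.03,-0.037,0,0,0,0],[0,0,0,0,0,0]]]' 0
python3 - <<'E'
from meas import *
print('tcp disp',todisp(get_state()['tool_pos']))
s=snap('top','t2.png');t=snap('side','s2.png')
for n,im in(('top',s),('side',t)):
    c=np.array([[-.086,-.009]]);p=O+c@np.array([d,e]);print(n,proj(im,np.c_[p,[[.03]]]))
a=s['frame'][150:300,200:350];b=t['frame'][200:320,230:380]
im=np.hstack([cv2.resize(a,(400,400),interpolation=2),cv2.resize(b,(400,320),interpolation=2)[:400] if 0 else cv2.copyMakeBorder(cv2.resize(b,(400,320),interpolation=2),0,80,0,0,0)])
cv2.imwrite('pics/e.png',im[:,:,::-1])
E
```

```text
clock: 10.28
tool_pos: [0.4458, 0.2505, 0.1547]
eef_rot: [0.797, 0.603, -0.006, -0.002]
contact_force: [-0.0, 0.0, -0.0]
opening: 0.004
finger_force: 0.0
tcp disp [[-0.09204354 -0.11380655]]
top [[279.72341805 225.6099248 ]]
side [[298.53407809 259.85374817]]
```

View pics/e.png

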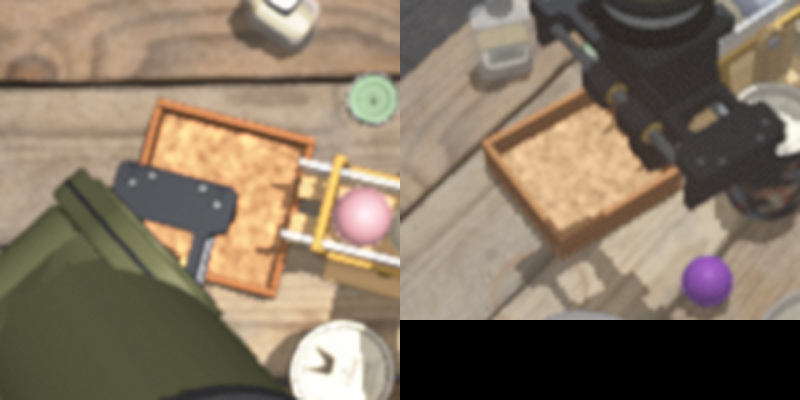

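The crop shows the tray corners at top px (260.7,188.3), (317.4,203.6) and (302,261.4). The chute rail ends are at (313.6,210.8) and (306.5,237.8). In the side view the back corners are at (262.6,254.4) and (290.7,295.6).

Run:
```python
from meas import *
s=snap('top');t=snap('side')
c=todisp(onplane(s,[(260.7,188.3),(317.4,203.6),(302,261.4)],.03))*1000;print('top corners BF FF FN',c.round(1).tolist())
for u,v in((0,1),(1,2)):
    k=c[v]-c[u];print(np.linalg.norm(k).round(1),np.degrees(np.arctan2(k[1],k[0])).round(1))
print('centre',((c[0]+c[2])/2).round(1))
c=todisp(onplane(t,[(262.6,254.4),(290.7,295.6)],.03))*1000;print('side BF BN',c.round(1).tolist())
for z in(.09,.1): print('rails',(todisp(onplane(s,[(313.6,210.8),(306.5,237.8)],z))*1000).round(1).tolist())
hsv=cv2.cvtColor(s['frame'],cv2.COLOR_RGB2HSV)
for n,box,lo,hi,z in(('pink',(320,215,350,248),(165,15,120),(180,120,255),.091),('blue',(368,228,396,256),(100,8,120),(135,120,255),.102)):
    m=cv2.inRange(hsv,lo,hi);sub=np.zeros_like(m);x0,y0,x1,y1=box;sub[y0:y1,x0:x1]=m[y0:y1,x0:x1]
    (x,y),r=cv2.minEnclosingCircle(max(cv2.findContours(sub,0,2)[0],key=cv2.contourArea));print(n,(x,y),r,(todisp(onplane(s,[(x,y)],z))*1000).round(1))
```

```text
top corners BF FF FN [[-139.6, 52.2], [-26.1, 50.4], [-27.5, -65.3]]
113.6 -0.9
115.7 -90.7
centre [-83.6  -6.5]
side BF BN [[-141.6, 49.9], [-150.5, -74.1]]
rails [[-29.2, 26.4], [-29.6, -24.5]]
rails [[-29.1, 25.0], [-29.5, -25.3]]
pink (335.6016845703125, 230.7203369140625) 10.297356605529785 [[18.3  0.8]]
blue (378.73809814453125, 241.5) 10.842453956604004 [[97.2 -0.3]]
```

```bash
python3 -m jog '[[[-0.006,0,0.035,0,0,0],[0,0,0.035,0,0,0],[0,0,0.035,0,0,0],[0,0,0.033,0,0,0],[0,0,0,0,0,0],[0,0.008,0,0,0,0],[0,0.008,0,0,0,0],[0,0.007,0,0,0,0],[0,0.005,0,0,0,0],[0,0.005,0,0,0,0],[0,0.003,0,0,0,0],[0,0,0,0,0,0]]]'
cat > look.py <<'E'
from meas import *
import sys
print('tcp disp',todisp(get_state()['tool_pos'])*1000,get_state()['tool_pos'][2])
s=snap('top')
# far edge (robot-away rim) of the tray: sub-pixel edge along perpendicular scan lines in disp frame at z=.03
hsv=cv2.cvtColor(s['frame'],cv2.COLOR_RGB2HSV).astype(np.float32)
for name,pts in (('far wall y at x',[(x,np.arange(.035,.075,.0005),0) for x in(-.12,-.10,-.08,-.06,-.05)]),('near wall y at x',[(x,-np.arange(.035,.085,.0005),0) for x in(-.08,-.06,-.05)]),('back wall x at y',[(y,-np.arange(.10,.165,.0005),1) for y in(-.03,-.01,.01,.02,.03,.04)])):
    for c,v,k in pts:
        q=np.array([(c,u) if k==0 else (u,c) for u in v]);P=np.c_[O+q@np.array([d,e]),np.full(len(q),.03)]
        px=proj(s,P).astype(np.float32);S=cv2.remap(hsv[:,:,1].copy(),px[:,0].copy(),px[:,1].copy(),1)[:,0]
        ii=np.where(S>105)[0]; print(name,round(c*1000),(v[ii.max()]*1000).round(1) if len(ii) else None,'n',len(ii))
E
python3 look.py
```

```text
clock: 11.98
tool_pos: [0.4818, 0.24, 0.0175]
eef_rot: [0.797, 0.604, -0.002, -0.004]
contact_force: [-4.5, 1.2, 4.5]
opening: 0.007
finger_force: 2.6
tcp disp [[-91.47841181 -76.3598388 ]] 0.01754959508024134
far wall y at x -120 56.5 n 35
far wall y at x -100 56.5 n 44
far wall y at x -80 56.5 n 44
far wall y at x -60 56.5 n 44
far wall y at x -50 56.0 n 43
near wall y at x -80 None n 0
near wall y at x -60 None n 0
near wall y at x -50 None n 0
back wall x at y -30 None n 0
back wall x at y -10 None n 0
back wall x at y 10 None n 0
back wall x at y 20 None n 0
back wall x at y 30 -145.5 n 92
back wall x at y 40 -145.0 n 87
```

```bash
python3 -m jog '[[[0,-0.02,0,0,0,0],[0,-0.01,-0.045,0,0,0],[0,0,-0.045,0,0,0],[0,0,-0.045,0,0,0],[0,0,0,0,0,0]]]' 
sed -i 's/for x in(-.08,-.06,-.05)/for x in(-.07,-.06,-.05,-.045,-.04,-.035)/' look.py; python3 look.py
```

```text
clock: 12.65
tool_pos: [0.4577, 0.2483, 0.1556]
eef_rot: [0.798, 0.603, 0.003, -0.002]
contact_force: [-0.2, 0.1, -0.4]
opening: 0.008
finger_force: 0.0
tcp disp [[ -93.0412995  -101.77792203]] 0.15555110381166837
far wall y at x -120 56.5 n 32
far wall y at x -100 56.5 n 44
far wall y at x -80 56.5 n 44
far wall y at x -60 56.5 n 44
far wall y at x -50 56.5 n 44
near wall y at x -70 -56.5 n 44
near wall y at x -60 -64.0 n 59
near wall y at x -50 -64.0 n 59
near wall y at x -45 -64.0 n 59
near wall y at x -40 -64.0 n 59
near wall y at x -35 -64.0 n 59
back wall x at y -30 -107.0 n 15
back wall x at y -10 None n 0
back wall x at y 10 None n 0
back wall x at y 20 -134.5 n 8
back wall x at y 30 -145.5 n 84
back wall x at y 40 -145.0 n 80
```

The near wall is at y=-64 and the far wall at +56.5, so the width checks at 120.5 mm. The tray is square and sits 4 mm off centre towards the robot. I'll nudge it 4 mm more.

```bash
python3 -m jog '[[[-0.006,0,0.035,0,0,0],[0,0,0.035,0,0,0],[0,0,0.035,0,0,0],[0,0,0.033,0,0,0],[0,0,0,0,0,0],[0,0.008,0,0,0,0],[0,0.008,0,0,0,0],[0,0.006,0,0,0,0],[0,0.004,0,0,0,0],[0,0.0035,0,0,0,0],[0,0,0,0,0,0]]]' 
python3 look.py | head -6;  python3 -m jog '[[[0,-0.02,0,0,0,0],[0,-0.01,-0.045,0,0,0],[0,0,-0.045,0,0,0],[0,0,-0.045,0,0,0],[0,0,0,0,0,0]]]' >/dev/null; python3 look.py
```

```text
clock: 14.08
tool_pos: [0.4806, 0.2342, 0.0146]
eef_rot: [0.797, 0.603, -0.001, -0.003]
contact_force: [-2.5, 0.2, 3.3]
opening: 0.008
finger_force: 1.7
tcp disp [[-85.53853891 -75.96317668]] 0.014587817816901324
far wall y at x -120 57.0 n 35
far wall y at x -100 57.0 n 45
far wall y at x -80 57.0 n 45
far wall y at x -60 57.0 n 45
far wall y at x -50 57.0 n 45
tcp disp [[ -87.00649468 -102.18746502]] 0.1524926675978103
far wall y at x -120 57.5 n 32
far wall y at x -100 57.0 n 45
far wall y at x -80 57.5 n 46
far wall y at x -60 57.0 n 43
far wall y at x -50 57.0 n 45
near wall y at x -70 -48.5 n 9
near wall y at x -60 -56.0 n 43
near wall y at x -50 -63.0 n 57
near wall y at x -45 -63.5 n 58
near wall y at x -40 -63.0 n 57
near wall y at x -35 -63.5 n 58
back wall x at y -30 None n 0
back wall x at y -10 None n 0
back wall x at y 10 None n 0
back wall x at y 20 -144.5 n 90
back wall x at y 30 -145.5 n 88
back wall x at y 40 -145.0 n 79
```

```bash
python3 -m jog '[[[0,0,0.035,0,0,0],[0,0,0.035,0,0,0],[0,0,0.035,0,0,0],[0,0,0.033,0,0,0],[0,0,0,0,0,0],[0,0.008,0,0,0,0],[0,0.008,0,0,0,0],[0,0.008,0,0,0,0],[0,0.005,0,0,0,0],[0,0.004,0,0,0,0],[0,0,0,0,0,0],[0,0,0,0,0,0]]]' 
python3 look.py | head -4
```

```text
clock: 16.3
tool_pos: [0.4831, 0.2334, 0.0116]
eef_rot: [0.797, 0.604, -0.001, -0.003]
contact_force: [-5.4, 1.1, 5.8]
opening: 0.005
finger_force: 2.8
tcp disp [[-85.46880142 -73.30619863]] 0.011631325273344761
far wall y at x -120 60.0 n 38
far wall y at x -100 60.0 n 51
far wall y at x -80 60.0 n 51
```

```bash
python3 -m jog '[[[0,-0.02,0,0,0,0],[0,-0.01,-0.045,0,0,0],[0,0,-0.045,0,0,0],[0,0,-0.05,0,0,0],[0.033,0.035,0,0,0,0],[0.033,0.035,0,0,0,0],[0.034,0.034,0,0,0,0],[0,0,0,0,0,0]]]' 0.06; python3 look.py | grep -v near
```

```text
clock: 17.35
tool_pos: [0.587, 0.3099, 0.1512]
eef_rot: [0.798, 0.603, 0.002, -0.002]
contact_force: [-2.1, 0.2, -0.3]
opening: 0.681
finger_force: 0.0
tcp disp [[-186.911431      6.48758569]] 0.15115980036010845
far wall y at x -120 None n 0
far wall y at x -100 None n 0
far wall y at x -80 60.5 n 41
far wall y at x -60 60.5 n 51
far wall y at x -50 60.5 n 52
back wall x at y -30 None n 0
back wall x at y -10 None n 0
back wall x at y 10 None n 0
back wall x at y 20 None n 0
back wall x at y 30 None n 0
back wall x at y 40 None n 0
```

```bash
python3 -m jog '[[[0,-0.006,0.045,0,0,0],[0,0,0.045,0,0,0],[0,0,0.045,0,0,0],[0,0,0,0,0,0],[-0.01,0,0,0,0,0],[-0.01,0,0,0,0,0],[-0.01,0,0,0,0,0],[-0.008,0,0,0,0,0],[-0.006,0,0,0,0,0],[-0.006,0,0,0,0,0],[0,0,0,0,0,0]]]'; python3 look.py | grep -E "tcp|far"; python3 -m jog '[[[-0.004,0,0,0,0,0],[-0.004,0,0,0,0,0],[-0.003,0,0,0,0,0],[0,0,0,0,0,0],[0,0,0,0,0,0]]]';python3 look.py | grep -E "tcp|far"
```

```text
clock: 18.77
tool_pos: [0.5634, 0.2618, 0.0161]
eef_rot: [0.798, 0.603, -0.001, -0.002]
contact_force: [1.3, 1.7, 1.1]
opening: 0.682
finger_force: 1.0
tcp disp [[-134.27307995   -3.47768139]] 0.016131549484442544
far wall y at x -120 None n 0
far wall y at x -100 None n 0
far wall y at x -80 None n 0
far wall y at x -60 None n 0
far wall y at x -50 None n 0
clock: 19.45
tool_pos: [0.5611, 0.2547, 0.0163]
eef_rot: [0.798, 0.603, 0.002, -0.004]
contact_force: [2.2, 6.9, -0.2]
opening: 0.684
finger_force: 3.5
tcp disp [[-126.80672115   -3.81196409]] 0.01632508473888095
far wall y at x -120 None n 0
far wall y at x -100 None n 0
far wall y at x -80 None n 0
far wall y at x -60 None n 0
far wall y at x -50 None n 0
```

Force rose to 7 N at the expected position, so the tray is against the panel. I'll press slightly more, retreat, and check with the last picture.

```bash
python3 -m jog '[[[-0.003,0,0,0,0,0],[0,0,0,0,0,0],[0.01,0,0,0,0,0],[0.025,0,0,0,0,0],[0.01,0,-0.05,0,0,0],[0.0,-0.02,-0.05,0,0,0],[0.0,-0.04,-0.04,0,0,0],[0.0,-0.05,0,0,0,0],[0.0,-0.05,0,0,0,0],[0.0,-0.04,0,0,0,0],[0,0,0,0,0,0]]]'; sed -i 's/np.arange(.10,.165/np.arange(.08,.145/' look.py; python3 look.py; python3 -c "
from h import *
print(get_state()['q'].round(3))"
```

```text
clock: 20.88
tool_pos: [0.3761, 0.3457, 0.1568]
eef_rot: [0.796, 0.605, -0.003, -0.002]
contact_force: [0.8, -0.5, -0.4]
opening: 0.68
finger_force: 0.0
tcp disp [[-165.23022723 -206.37260431]] 0.15675507263846916
far wall y at x -120 None n 0
far wall y at x -100 59.5 n 50
far wall y at x -80 59.0 n 49
far wall y at x -60 59.0 n 49
far wall y at x -50 59.0 n 49
near wall y at x -70 -61.0 n 53
near wall y at x -60 -61.5 n 54
near wall y at x -50 -61.5 n 53
near wall y at x -45 -61.5 n 54
near wall y at x -40 -61.5 n 54
near wall y at x -35 -61.5 n 54
back wall x at y -30 -117.5 n 76
back wall x at y -10 -117.5 n 76
back wall x at y 10 -117.0 n 75
back wall x at y 20 -117.0 n 65
back wall x at y 30 -116.5 n 74
back wall x at y 40 -117.0 n 63
[-0.767  0.672 -0.096  1.981  0.116  0.498 -1.219]
```

The tray is home: back wall at -117 mm (target -118), square to within 1°, and about 1.5 mm off the centre line. At the paddle the lampshade is the risk. I have to tilt the wrist back over the chute, so I'll check where the wrist camera sits.

Run:
```python
from meas import *
w=snap('wrist');print(np.array(w['mount']).round(3).tolist())
s=snap('top');t=snap('side')
# shade rim (bottom) in side view: boundary pixels of the bright rim; fit circle for several z using hand points
hs=cv2.cvtColor(t['frame'],cv2.COLOR_RGB2HSV)
pts=[]
for u in range(375,575,12):
    col=hs[:75,u].astype(int); m=np.where((col[:,0]>95)&(col[:,0]<125)&(col[:,1]>40))[0]
    if len(m): pts.append((u,m.max()))
print(pts)
ts=cv2.cvtColor(s['frame'],cv2.COLOR_RGB2HSV);pt=[]
for v in range(120,400,20):
    row=ts[v].astype(int); m=np.where((row[450:,0]>95)&(row[450:,0]<125)&(row[450:,1]>60))[0]
    if len(m): pt.append((450+m.min(),v))
print(pt)
for z in(.40,.43,.46,.49):
    for n,im,p in(('side',t,pts),('top',s,pt)):
        P=onplane(im,p,z)[:,:2];A=np.c_[2*P,np.ones(len(P))];c=np.linalg.lstsq(A,(P**2).sum(1),rcond=None)[0];print(z,n,c[:2].round(3),np.sqrt(c[2]+c[:2]@c[:2]).round(3))
```

```text
[[0.0, -0.953, -0.302, 0.079], [1.0, 0.0, 0.0, -0.001], [0.0, -0.302, 0.953, -0.146], [0.0, 0.0, 0.0, 1.0]]
[(483, np.int64(39)), (495, np.int64(49)), (507, np.int64(49)), (519, np.int64(70)), (531, np.int64(54)), (543, np.int64(38)), (555, np.int64(47)), (567, np.int64(33))]
[(np.int64(536), 120), (np.int64(593), 140), (np.int64(536), 160), (np.int64(490), 180), (np.int64(483), 200), (np.int64(519), 220), (np.int64(489), 240), (np.int64(505), 260), (np.int64(483), 280), (np.int64(536), 300), (np.int64(496), 320), (np.int64(514), 340), (np.int64(531), 360), (np.int64(578), 380)]
0.4 side [ 0.343 -0.252] 0.074
0.4 top [ 0.466 -0.18 ] 0.14
0.43 side [ 0.33  -0.189] 0.069
0.43 top [ 0.465 -0.163] 0.134
0.46 side [ 0.317 -0.127] 0.064
0.46 top [ 0.463 -0.146] 0.127
0.49 side [ 0.304 -0.064] 0.059
0.49 top [ 0.461 -0.129] 0.12
```

The camera sits on the tool's +x side, and with a 35° tilt it clears the balls by about 20 mm. The plan is to press at dispenser x≈0.188 with the tool tilted 35° and the wrist over the chute, which keeps the forearm clear of the shade. I'll move above the chute and tilt.

```bash
python3 -m jog '[[[-0.0325,0.0235,-0.0155,0,0,0],[-0.0325,0.0235,-0.0155,0,0,0],[-0.0325,0.0235,-0.0155,0,0,0],[-0.0325,0.0235,-0.0155,0,0,0],[-0.0325,0.0235,-0.0155,0,0,0],[-0.0325,0.0235,-0.0155,0,0,0],[0,0,0,0,-0.153,0],[0,0,0,0,-0.153,0],[0,0,0,0,-0.153,0],[0,0,0,0,-0.152,0],[0,0,0,0,0,0]]]' 0
python3 - <<'E'
from meas import *
st=get_state();M=R.from_quat(st['eef_rot']).as_matrix();print(todisp(st['tool_pos']),st['q'].round(3));print('tool axes in disp',np.c_[M[:2].T@d,M[:2].T@e,M[2]].round(3).tolist())
tgt=np.r_[O+.197*d,.150];print('delta tool to hover',(M.T@(tgt-st['tool_pos'])).round(4))
s=snap('top');hsv=cv2.cvtColor(s['frame'],cv2.COLOR_RGB2HSV);mm=cv2.inRange(hsv,(0,120,40),(15,255,150));sub=np.zeros_like(mm);sub[228:275,400:440]=mm[228:275,400:440]
c=max(cv2.findContours(sub,0,2)[0],key=cv2.contourArea);P=onplane(s,c[:,0],.114);D=todisp(P);print('paddle x,y range',D.min(0),D.max(0))
E
```

```text
clock: 22.45
tool_pos: [0.4633, 0.1217, 0.2471]
eef_rot: [0.76, 0.577, -0.241, 0.179]
contact_force: [-0.2, 0.9, 0.7]
opening: 0.006
finger_force: 0.0
[[ 0.02747412 -0.06264348]] [-0.628  0.712  0.039  1.712  0.372  1.23  -1.082]
tool axes in disp [[-0.82, -0.001, -0.572], [0.004, 1.0, -0.007], [0.572, -0.008, -0.82]]
delta tool to hover [-0.0835  0.064   0.1761]
paddle x,y range [ 0.14560032 -0.02924539] [0.19036488 0.02741581]
```

```bash
python3 -m jog '[[[0,0,0,0,0.052,0],[-0.0166,0.0125,0.0344,0,0,0],[-0.0166,0.0125,0.0344,0,0,0],[-0.0166,0.0125,0.0344,0,0,0],[-0.0166,0.0125,0.0344,0,0,0],[0,0,0,0,0,0]]]'
cat > pd.py <<'E'
from meas import *
st=get_state();M=R.from_quat(st['eef_rot']).as_matrix();print('disp',(todisp(st['tool_pos'])*1000).round(1),st['tool_pos'][2].round(4),'F',st['contact_force'].round(1),'tau',st['joint_torque'].round(1),st['q'].round(2));print('tool axes in disp',np.c_[M[:2].T@d,M[:2].T@e,M[2]].round(3).tolist())
tgt=np.r_[O+.189*d,.135];print('delta tool to hover',(M.T@(tgt-st['tool_pos'])).round(4))
E
python3 pd.py
```

```text
clock: 23.25
tool_pos: [0.474, -0.0233, 0.1679]
eef_rot: [0.769, 0.577, -0.222, 0.164]
contact_force: [-0.3, 0.8, 0.2]
opening: 0.005
finger_force: 0.0
disp [[164.4 -13.7]] 0.1679 F [-0.3  0.8  0.2] tau [  0.8 -46.8   4.   -7.1   0.9   1.5   0. ] [-0.41  0.77  0.1   1.93  0.51  0.86 -1.03]
tool axes in disp [[-0.848, 0.011, -0.53], [0.016, 1.0, -0.005], [0.53, -0.012, -0.848]]
delta tool to hover [-0.0033  0.0143  0.0407]
```

```bash
python3 -m jog '[[[-0.001,0.007,0.02,0,0,0],[-0.002,0.007,0.02,0,0,0],[0,0,0,0,0,0]]]'; python3 pd.py
```

```text
clock: 23.62
tool_pos: [0.4821, -0.0454, 0.1352]
eef_rot: [0.768, 0.579, -0.221, 0.164]
contact_force: [-1.1, -0.0, 0.1]
opening: 0.003
finger_force: 0.0
disp [[183.5  -0. ]] 0.1352 F [-1.1 -0.   0.1] tau [  0.5 -48.1   4.3  -6.2   0.8   1.5  -0. ] [-0.37  0.83  0.11  1.94  0.55  0.78 -1.04]
tool axes in disp [[-0.849, 0.006, -0.528], [0.009, 1.0, -0.004], [0.528, -0.009, -0.849]]
delta tool to hover [-0.0046  0.0001  0.0031]
```

```bash
python3 -m jog '[[[-0.0042,0,0.0026,0,0,0],[0.0063,0,0.0102,0,0,0],[0.0063,0,0.0102,0,0,0],[0.0053,0,0.0085,0,0,0],[0,0,0,0,0,0]]]'; python3 pd.py | head -1
```

```text
clock: 24.25
tool_pos: [0.4805, -0.0493, 0.1]
eef_rot: [0.766, 0.58, -0.221, 0.164]
contact_force: [-0.1, -1.0, 2.1]
opening: 0.002
finger_force: 0.7
disp [[187.7  -0.5]] 0.1 F [-0.1 -1.   2.1] tau [ -0.9 -48.9   3.5  -4.9   0.4   1.2  -0. ] [-0.38  0.89  0.13  1.96  0.58  0.7  -1.08]
```

```bash
python3 -m jog '[[[0.0032,0,0.0051,0,0,0],[0.0026,0,0.0042,0,0,0],[0.0016,0,0.0025,0,0,0],[0,0,0,0,0,0]]]'; python3 pd.py | head -1; python3 -m jog '[[[0.0016,0,0.0025,0,0,0],[0.0011,0,0.0017,0,0,0],[0,0,0,0,0,0],[0,0,0,0,0,0]]]'; python3 pd.py | head -1
```

```text
clock: 24.75
tool_pos: [0.4807, -0.0491, 0.0873]
eef_rot: [0.766, 0.58, -0.221, 0.164]
contact_force: [-1.1, -1.0, 8.8]
opening: 0.004
finger_force: 4.5
disp [[187.4  -0.4]] 0.0873 F [-1.1 -1.   8.8] tau [ -0.3 -46.4   3.   -4.9   0.2   0.1  -0. ] [-0.38  0.91  0.13  1.96  0.59  0.68 -1.09]
clock: 25.25
tool_pos: [0.4808, -0.0491, 0.0851]
eef_rot: [0.766, 0.58, -0.221, 0.165]
contact_force: [-3.7, 6.9, 32.3]
opening: 0.007
finger_force: 15.4
disp [[187.4  -0.3]] 0.0851 F [-3.7  6.9 32.3] tau [  3.  -36.3   2.8  -4.7   0.3  -2.4  -0. ] [-0.38  0.92  0.14  1.96  0.59  0.67 -1.1 ]
```

Force jumped to 32 N, so the paddle is at its stop. I'll ease off slightly, hold, and watch the pink ball.

```bash
cat > balls.py <<'E'
from meas import *
for cam in('top','side'):
    s=snap(cam);hsv=cv2.cvtColor(s['frame'],cv2.COLOR_RGB2HSV)
    for n,lo,hi in(('pink',(160,25,90),(180,130,255)),('blue',(103,10,90),(130,110,255)),('cream',(17,20,90),(40,75,255))):
        m=cv2.inRange(hsv,lo,hi);k=np.zeros_like(m);B=(215,175,400,275) if cam=='top' else (240,170,400,310);k[B[1]:B[3],B[0]:B[2]]=m[B[1]:B[3],B[0]:B[2]]
        k=cv2.morphologyEx(k,cv2.MORPH_OPEN,np.ones((3,3)))
        for c in sorted(cv2.findContours(k,0,2)[0],key=cv2.contourArea)[::-1][:2]:
            (x,y),r=cv2.minEnclosingCircle(c)
            if cv2.contourArea(c)>90 and (n!='cream' or 7<r<16): print(cam,n,(round(x),round(y)),round(r,1),'disp@.026',(todisp(onplane(s,[(x,y)],.026))*1000).round(0).tolist(),'@.095',(todisp(onplane(s,[(x,y)],.095))*1000).round(0).tolist())
E
python3 -m jog '[[[-0.001,0,-0.0016,0,0,0],[0,0,0,0,0,0],[0,0,0,0,0,0],[0,0,0,0,0,0],[0,0,0,0,0,0],[0,0,0,0,0,0],[0,0,0,0,0,0],[0,0,0,0,0,0]]]'; python3 balls.py
```

```text
clock: 26.25
tool_pos: [0.4807, -0.0491, 0.0859]
eef_rot: [0.767, 0.58, -0.221, 0.165]
contact_force: [-1.2, 2.9, 22.9]
opening: 0.004
finger_force: 11.0
top pink (279, 220) 9.5 disp@.026 [[-91.0, 2.0]] @.095 [[-86.0, -5.0]]
side pink (294, 258) 7.8 disp@.026 [[-90.0, 5.0]] @.095 [[-116.0, -38.0]]
side blue (362, 199) 8.4 disp@.026 [[147.0, 54.0]] @.095 [[100.0, 6.0]]
```

The pink ball is in the tray at dispenser (-90,3) in both views. I'll let the paddle up gently and retreat the way I came.

```bash
python3 -m jog '[[[0,0,0,0,0,0],[-0.0032,0,-0.0051,0,0,0],[-0.0042,0,-0.0068,0,0,0],[-0.0053,0,-0.0085,0,0,0],[-0.0053,0,-0.0085,0,0,0],[-0.0053,0,-0.0085,0,0,0],[-0.0063,0,-0.0102,0,0,0],[0.003,-0.012,-0.034,0,0,0],[0.0166,-0.0125,-0.0344,0,0,0],[0.0166,-0.0125,-0.0344,0,0,0],[0.0166,-0.0125,-0.0344,0,0,0],[0,0,0,0,0,0]]]'
python3 -m jog '[[[0.02,-0.03,-0.02,0,0,0],[0.03,-0.03,-0.01,0,0,0],[0.03,-0.04,0,0,0,0],[0.03,-0.04,0,0,0,0],[0,0,0,0,0,0],[0,0,0,0,0,0]]]'
python3 balls.py; python3 look.py
python3 - <<'E'
from meas import *
s=snap('top');t=snap('side')
im=np.vstack([cv2.resize(s['frame'][130:320,210:450],(713,0) if 0 else (379,300),interpolation=2),cv2.resize(t['frame'][150:310,235:437],(379,300),interpolation=2)])
a=cv2.resize(s['frame'][130:320,210:450],(400,317),interpolation=2);b=cv2.resize(t['frame'][140:320,235:435],(400,360),interpolation=2)
cv2.imwrite('pics/f.png',np.hstack([cv2.copyMakeBorder(a,0,43,0,0,0),b])[:,:,::-1])
E
```

```text
clock: 27.85
tool_pos: [0.4668, 0.0813, 0.2294]
eef_rot: [0.766, 0.583, -0.217, 0.163]
contact_force: [-0.3, -0.4, 0.2]
opening: 0.007
finger_force: 0.0
clock: 28.6
tool_pos: [0.3614, 0.2193, 0.1966]
eef_rot: [0.767, 0.58, -0.221, 0.165]
contact_force: [0.5, -0.0, 0.7]
opening: 0.004
finger_force: 0.0
top pink (278, 220) 9.7 disp@.026 [[-92.0, 2.0]] @.095 [[-87.0, -5.0]]
top blue (357, 236) 10.4 disp@.026 [[64.0, 9.0]] @.095 [[58.0, 1.0]]
top cream (335, 231) 11.7 disp@.026 [[20.0, 8.0]] @.095 [[18.0, 0.0]]
side pink (294, 258) 8.1 disp@.026 [[-89.0, 5.0]] @.095 [[-115.0, -39.0]]
tcp disp [[ -39.32882788 -186.39282803]] 0.19685597695876966
far wall y at x -120 None n 0
far wall y at x -100 59.5 n 50
far wall y at x -80 59.0 n 49
far wall y at x -60 59.0 n 49
far wall y at x -50 59.0 n 43
near wall y at x -70 -61.0 n 50
near wall y at x -60 -61.0 n 53
near wall y at x -50 -61.5 n 42
near wall y at x -45 -61.5 n 49
near wall y at x -40 -61.5 n 54
near wall y at x -35 -61.5 n 54
back wall x at y -30 -117.5 n 76
back wall x at y -10 -117.5 n 16
back wall x at y 10 -117.0 n 14
back wall x at y 20 -117.0 n 29
back wall x at y 30 -117.0 n 75
back wall x at y 40 -117.0 n 58
```

View pics/f.png

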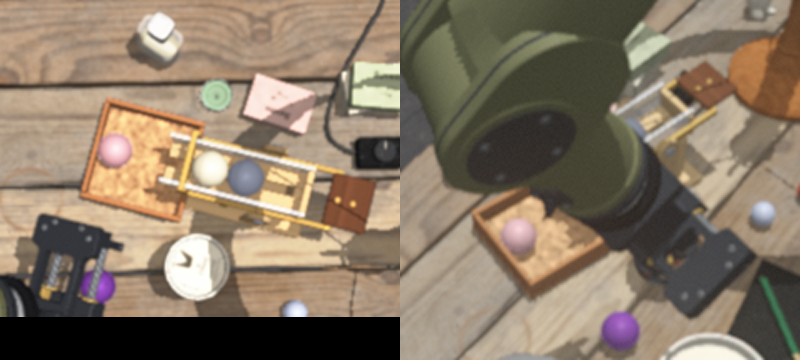

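The picture shows the pink ball in the tray at crop (115,150). The tray stands square against the panel, the cream ball is at the shut gate at (210,168) with blue behind it, and the paddle is up. The bystanders haven't moved and the arm is clear, so I'm handing in.

```bash
python3 -c "
from plant import *
print(finish_job())"
```

```text
the job is handed in; nothing more can be done
None
```

The job is handed in at about 29 s: the tray stands square against the front panel with the pink bath bomb in it, the paddle is back up, the cream bath bomb is at the shut gate, and the candle, perfume, soap and tealight were not touched.

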